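# Open the worn combination box of the pastry kitchen

## Robot

A 6-joint arm with a two-finger parallel gripper is mounted at the origin on the work surface. World frame = base frame: x ahead of the robot, y to its left, z up, the work surface at z = 0. Lengths are in m, angles in rad, forces in N, time in s.
With the tool pointing down it reaches from about 0.275 to 0.75 m from the base axis. Payload 10.2 kg.
Tool frame: the origin (TCP) lies midway between the tips of the shut fingers; the grasp point (between the pads) lies 19 mm behind it (env.hold_point_z is the distance from the TCP to the grasp point, in m); z points along the fingers, y is the line along which they close (so a half turn about z gives the same grasp; the last joint's range is limited). The gripper opens to 85 mm and grips with 20 to 120 N. Pads are 22 mm wide; open, the fingers measure 114 mm over their backs; the gripper's body (76 mm by 85 mm) begins 54 mm behind the grasp point. The pads swing forward as they close: fully open they stand 13 mm farther back than shut.
Start: joints at [1.078, 0.313, 1.498, -0, 1.331, -0.223], TCP at [0.14, 0.506, 0.199] pointing down, gripper open.
Joint ranges: [-2.94, 2.94], [-0.97, 2.17], [0.19, 2.56], [-1.23, 4.37], [0.02, 3.11], [-2.88, 2.88]. Speed limits (rad/s): [2.39, 2.39, 3.01, 3.14, 3.14, 3.14].

## Interface

Orientations are given as a unit quaternion [x, y, z, w].
In Python, from bench import env, kinematics, monitor, eyes, job gives the robot as it stands. The module is installed in compiled form; this text tells all that it offers. Calls block until the motion is done:
- env.reach(position, orientation): joint-space move of the TCP to a pose.
- env.movel(position, velocity=0.15, frame=None, guard=None): straight line of the TCP; frame=None keeps the orientation; velocity is the mean speed in m/s. With guard (N) it stops when the force on the tool has changed by that much, and returns True; else False.
- env.set_joints(angles): joint-space move.
- env.release() and env.close_gripper(effort=None): open the fingers fully, or close them until they stop; effort is the grip in N (None keeps the last).
- env.hold(seconds).
- kinematics.ik(position, orientation): joint angles nearest the present ones, or None.
- monitor.sense(): the state.
- eyes.grab_frame(name): name is "side" or "top" or "wrist"; returns a dict with "frame" (400x640x3 uint8, red, green, blue), "mtx" (3x3 intrinsics, pixels), "k1" (the pictures are not rectified: a ray, as slopes to the right and down, at radius r is drawn at 1 + k1 r^2 times it, then the intrinsics apply), "view" (4x4, takes a point from world to camera coordinates). Camera axes: x right, y down, z forward; pixel columns grow to the right and rows downward; lengths in m; the calibration is good to about 2 mm. A picture is of the moment at which its call begins. There is no depth.
A pose or a line that the arm cannot do raises env.MotionError and nothing moves.
- job.hand_in(): hands the job in; it is judged then, once.
The state is a dict: "clock": time; "joints": joint angles; "qvel": joint speeds; "joint_efforts": joint torques, N m; "position": TCP position; "ee_rot": TCP orientation; "contact_force": force on the tool from outside, world axes, zero at the start; "ft_torque": the same for the moment, N m; "finger_gap": opening from 0.0 (shut) to 1.0 (fully open); "gripper_force": force on a finger pad.
Only numpy, scipy, OpenCV 4.12 (cv2) and the standard library are available. Lean on these libraries where they do the work, as an engineer would, in place of code of your own. Each camera call takes 0.05 s, during which the arm holds its last target. There are 200 camera calls.

## Task

Open the grey spice box: set the left dial to 4 and the right dial to 7 - the lock is worn, so each dial drops into place up to half a number before or after its mark; turn it slowly through there, stop when you feel it drop and catch, and do not force it on, or it climbs out again. Then draw the bolt fully back towards the dial side without forcing it (if it will not come, a dial has not dropped), and raise the lid until it stands nearly upright by itself. Leave the other things on the table where they are.

Things in the scene. Friction and masses are not known exactly. Their poses are not given: they have to be found in the camera images.
- box: Grey steel strongbox fixed to the table, 235 mm deep (its x), 260 mm wide (y), deck and lid 105 mm high. Origin on the table, 125 mm from the front face, mid-width. x points from the dial side, which is nearer the robot, to the hinge. The front 90 mm of its top is the fixed lock deck with the two dials and the bolt between them; the lid lies behind, flush with it.
- left_grip (a point): Left dial: 66 mm black skirt with white figures 0 to 9 clockwise, 5 mm thick, and on it a round fluted steel grip 32 mm across, 28 mm tall, with a black line on top that points to the 0. The dial is on the deck's left half (box y +75 mm) seen from the robot. This point is on its axis, 12 mm above the skirt and 16 mm below the grip's top; axes as the dial's.
- right_grip (a point): Right dial: 66 mm black skirt with white figures 0 to 9 clockwise, 5 mm thick, and on it a round fluted steel grip 32 mm across, 28 mm tall, with a black line on top that points to the 0. The dial is on the deck's right half (box y -75 mm) seen from the robot. This point is on its axis, 12 mm above the skirt and 16 mm below the grip's top; axes as the dial's.
- left_dial (a joint): Angle of the left dial, rad, growing anticlockwise seen from above. Figure at the index (white line on the deck, lid side) = value / 0.628: 4 at 2.51. Turns freely at 0.05 N m, no stops. Within 0.3 rad of 2.51 a lever drops in: the dial is helped on for 0.13 rad, then resists, the twist changing by 0.25 to 0.4 N m in all; forced 0.13 rad on it climbs out. Let go in between, it centres and stays.
- right_dial (a joint): Angle of the right dial, rad, growing anticlockwise seen from above. Figure at the index (white line on the deck, lid side) = value / 0.628: 7 at 4.40. Turns freely at 0.05 N m, no stops. Within 0.3 rad of 4.40 a lever drops in: the dial is helped on for 0.13 rad, then resists, the twist changing by 0.25 to 0.4 N m in all; forced 0.13 rad on it climbs out. Let go in between, it centres and stays.
- bolt_knob (a point): Upright round steel post of the bolt, 12 mm across, midway between the dials. This point is on its axis, 12 mm below its top, 22 mm above the bolt's 16 mm wide flat bar, whose top is 7 mm above the deck. The bar's tongue reaches 19 mm over the lid and holds it down. A low guide strap stands 21 mm lid-side of the post's side.
- bolt (a joint): How far the bolt is drawn back towards the dial side (box -x), m: 0 locked, 0.030 fully back at its stop; clear of the lid from 0.020. It slides with 2 to 3 N once both dials have dropped. Before that it has 1.5 mm of play and then meets the lock's levers; pulled on them with over 25 N it counts as forced.
- lid_handle (a point): Middle of the round steel bar handle on the lid: the bar runs along box y, 100 mm long, 11 mm thick, its centre 35 mm above the lid's top with free room under it. 98 mm from the hinge line.
- lid_hinge (a point): Middle of the lid's hinge line, which runs along box y at the box's far side, 2 mm below the lid's top.
- lid (a joint): Opening angle of the lid, rad: 0 shut, 1.57 upright, stop at 1.8. The lid is 144 mm long from hinge to free edge, 260 mm wide, about 0.5 kg, and its stiff hinge keeps it where it is left; lifting at the handle takes about 8 N.
- cutter: Bystander: steel ring cutter, 72 mm across, 35 mm tall, on the table left of the box. Origin under its centre.
- nozzle: Bystander: steel piping nozzle, a cone 30 mm across and 45 mm tall, on the table right of the box. Origin under its centre.
- dredger: Bystander: aluminium sugar dredger, 68 mm across, 113 mm tall, right of the box. Origin under its centre.
- cake_ring: Bystander: steel cake ring, 170 mm across, 50 mm tall, on the left. Origin under its centre.
- bowl: Bystander: steel mixing bowl, 180 mm across, 70 mm tall, on the left. Origin under its centre.
- tub: Bystander: white lidded tub, 100 mm across, 95 mm tall, on the right. Origin under its centre.
- spatula: Bystander: slotted spatula with a wooden handle, 280 mm long, lying on the right; its x runs from handle to blade. Origin underneath, mid-length.

How it is judged:
By the outcome, as a careful person would: the job done as asked, in the order asked, and still so for the second after the job is handed in, with the robot touching nothing.
It also fails if it takes over 72 s, if anything falls off the work surface, if the arm or the gripper's body presses on something with over 40 N, if the wrist force passes 120 N, or if a joint passes its speed limit or range.

## Working session

There is one attempt and no reset: what is moved stays moved. The work goes in short steps, each a Python script; the robot and the scene stay as the last script left them, time stands still between calls to the robot, and variables do not carry over. Pictures are saved under pics/ and viewed, at most 10 in all, crops included, and the job is handed in when it is done.

```bash
mkdir -p pics; cat > h.py <<'E'
import numpy as np, cv2
from bench import env, kinematics, monitor, eyes, job
from scipy.spatial.transform import Rotation as R
def ray(f,u,v):
    K=f["mtx"];x=(u-K[0][2])/K[0][0];y=(v-K[1][2])/K[1][1]
    a,b=x,y
    for _ in range(20):
        r2=a*a+b*b;s=1+f["k1"]*r2;a,b=x/s,y/s
    V=np.array(f["view"]);Rm=V[:3,:3];c=-Rm.T@V[:3,3];return c,Rm.T@np.array([a,b,1.])
def plane(f,u,v,z):
    c,d=ray(f,u,v);return c+d*(z-c[2])/d[2]
def proj(f,p):
    V=np.array(f["view"]);q=V[:3,:3]@np.array(p)+V[:3,3];a,b=q[0]/q[2],q[1]/q[2];s=1+f["k1"]*(a*a+b*b);K=f["mtx"]
    return K[0][0]*a*s+K[0][2],K[1][1]*b*s+K[1][2]
def save(f,n): cv2.imwrite("pics/"+n+".png",cv2.cvtColor(f["frame"],cv2.COLOR_RGB2BGR))
E
python3 - <<'E'
from h import *
import pickle
a=eyes.grab_frame("top");b=eyes.grab_frame("side")
pickle.dump((a,b),open("f.pkl","wb"))
im=cv2.cvtColor(a["frame"],cv2.COLOR_RGB2BGR);cv2.imwrite("pics/top.png",im);save(b,"side")
for f in(a,b):
    V=np.array(f["view"]);print(-V[:3,:3].T@V[:3,3],V[2,:3],f["mtx"][0][0],f["k1"])
s=monitor.sense();print(s["clock"],s["position"],s["ee_rot"],s["finger_gap"])
E
```

```text
[0.28587923 0.00736087 1.16837635] [ 0.19410225 -0.01763661 -0.98082275] 361.09745399676325 0.00529078832597674
[ 0.03936447 -0.98584108  1.07271074] [ 0.31629876  0.66759166 -0.67400035] 476.1546478399553 -0.05724336972721681
0.1 [0.13981123 0.50576754 0.19848266] [ 1.34476953e-01  9.90916556e-01 -5.32777163e-04 -2.11013686e-04] 1.000486476626871
```

View pics/top.png

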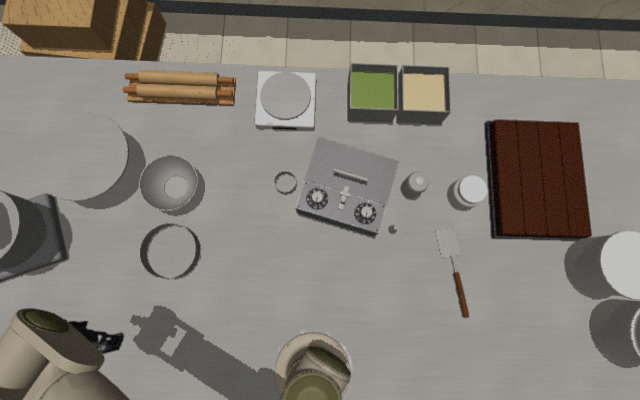

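View pics/side.png

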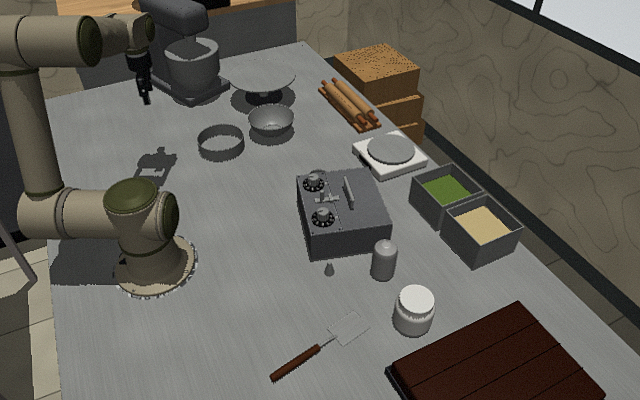

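The top view shows the box centred at about (347,187), with the dials at (317,198) and (367,212), the bolt at (344,197) and the handle at (350,176). I'll compute a rough pose, then look from close by.

```bash
python3 - <<'E'
from h import *
import pickle
a,b=pickle.load(open("f.pkl","rb"))
L=plane(a,317,198,.12);Rr=plane(a,367,212,.12);print(L,Rr,np.linalg.norm(L-Rr))
yv=(L-Rr)[:2];yv/=np.linalg.norm(yv);yaw=np.arctan2(-yv[0],yv[1]);print("yaw",yaw)
m=(L+Rr)/2;print(m)
xv=np.array([np.cos(yaw),np.sin(yaw)])
# tool x = -? look from above; tool y along box y
for q in (R.from_euler("xz",[np.pi,yaw]),R.from_euler("xz",[np.pi,yaw+np.pi])):
    p=np.r_[m[:2]-0.0*xv,.36];j=kinematics.ik(p,q.as_quat());print(j, R.from_quat(q.as_quat()).as_matrix()[:,0])
q=R.from_euler("xz",[np.pi,yaw]).as_quat()
for dx in(0,-.06):
  try:
    env.reach(np.r_[m[:2]+dx*xv,.34],q);break
  except env.MotionError as e: print(e)
f=eyes.grab_frame("wrist");pickle.dump(f,open("w.pkl","wb"));save(f,"w1")
V=np.array(f["view"]);print(-V[:3,:3].T@V[:3,3],V[2,:3],monitor.sense()["position"],monitor.sense()["clock"])
E
```

```text
[0.50773842 0.00270527 0.12      ] [ 0.47033911 -0.14619754  0.12      ] 0.15352769830817461
yaw -0.24607563466067328
[ 0.48903877 -0.07174614  0.12      ]
[-3.83191162e-01  1.86240387e-01  1.24921706e+00 -4.44089210e-16
  1.70613520e+00  1.43368080e+00] [ 0.96987586 -0.2435997   0.        ]
[-0.38319116  0.18624039  1.24921706  0.          1.7061352  -1.70791185] [-0.96987586  0.2435997   0.        ]
[ 0.5521195  -0.08651223  0.51589107] [-0.25410913  0.06368627 -0.96507648] [ 0.48907272 -0.07115078  0.33989381] 2.6
```

View pics/w1.png

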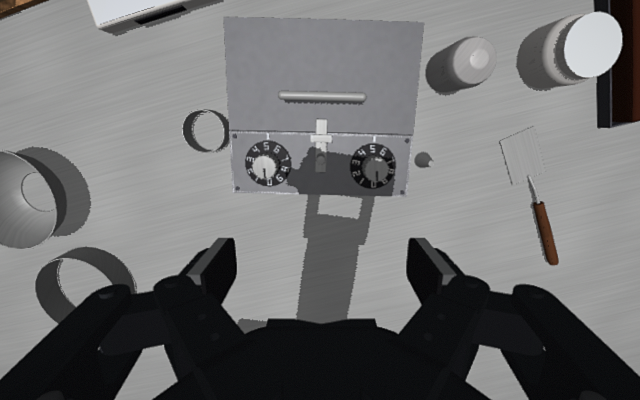

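The wrist view shows both dials at (267,163) and (373,165), with their index lines on the lid side. Both lines to the 0 point roughly toward the robot, the bolt post is at (320,163) and the handle at (322,97). I'll enlarge the deck and fit the circles.

```bash
python3 - <<'E'
from h import *
import pickle
f=pickle.load(open("w.pkl","rb"));im=cv2.cvtColor(f["frame"],cv2.COLOR_RGB2BGR)
c=cv2.resize(im[85:200,220:425],None,fx=3.9,fy=3.9,interpolation=cv2.INTER_CUBIC);c=cv2.convertScaleAbs(c,alpha=1.3)
cv2.imwrite("pics/w1c.png",c)
g=cv2.cvtColor(im,cv2.COLOR_BGR2GRAY);k=(g<45).astype(np.uint8);k[:,:]*=1
for x0,x1 in((235,297),(345,402)):
    m=np.zeros_like(k);m[138:190,x0:x1]=k[138:190,x0:x1]
    cs,_=cv2.findContours(m,0,2);b=max(cs,key=cv2.contourArea);print(cv2.boundingRect(b),cv2.fitEllipse(cv2.convexHull(b)))
E
```

```text
(257, 179, 9, 6) ((261.2324523925781, 181.60069274902344), (4.438981533050537, 10.082473754882812), 107.1325912475586)
(350, 152, 37, 37) ((366.7267150878906, 171.7738037109375), (28.086719512939453, 43.170169830322266), 130.89195251464844)
```

View pics/w1c.png

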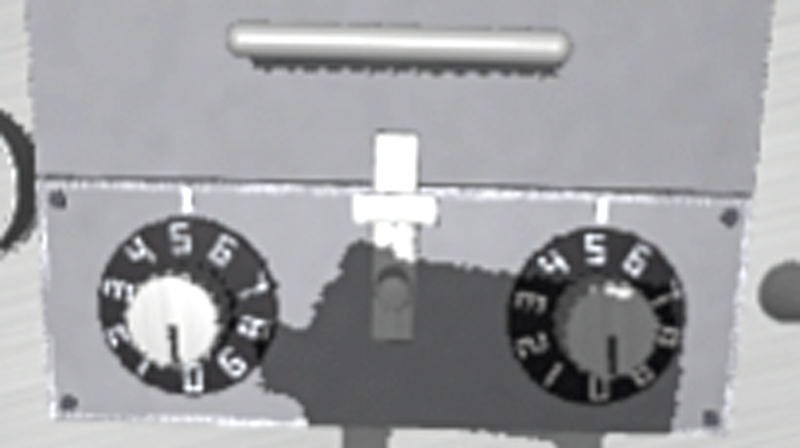

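The enlarged crop shows the left skirt centred at crop (188,305), reading about 5.15, and the right at crop (597,315), reading about 5.13. So the left turns clockwise 0.4–1.0 rad and the right anticlockwise 0.9–1.5 rad. Next I'll turn these into points, check the sizes, and go above the left dial.

```bash
python3 - <<'E'
from h import *
import pickle,json
f=pickle.load(open("w.pkl","rb"))
P=lambda u,v,z:plane(f,220+u/3.9,85+v/3.9,z)
L=P(188.5,305,.110);Rr=P(597,315,.110);post=P(394,278,.146);h1=P(232,40,.14);h2=P(568,48,.14)
print(L,Rr,np.linalg.norm(L-Rr),"handle",(h1+h2)/2,np.linalg.norm(h1-h2),"post",post)
yv=(L-Rr)[:2];yaw=np.arctan2(-yv[0],yv[1]);hy=(h1-h2)[:2];print("yaw",yaw,np.arctan2(-hy[0],hy[1]))
xv=np.array([np.cos(yaw),np.sin(yaw)]);yv=np.array([-xv[1],xv[0]])
m=(L+Rr)[:2]/2
for n,p in(("post",post),("hand",(h1+h2)/2)): print(n,(p[:2]-m)@xv,(p[:2]-m)@yv)
i=P(187,187,.105);print("deck/lid edge-x",(i[:2]-m)@xv)
json.dump(dict(L=list(L[:2]),R=list(Rr[:2]),yaw=yaw),open("pose.json","w"))
q=R.from_euler("xz",[np.pi,yaw]).as_quat()
env.reach(np.r_[L[:2],.185],q)
g=eyes.grab_frame("wrist");pickle.dump(g,open("w2.pkl","wb"))
for n,p in(("L110",[*L[:2],.11]),("L138",[*L[:2],.138])):
    u,v=proj(g,p);print(n,u,v)
    cv2.drawMarker(g["frame"],(int(u),int(v)),(255,0,0) if n=="L110" else (0,255,0),0,12,1)
save(g,"w2");s=monitor.sense();print(s["joints"],s["contact_force"],s["ft_torque"],s["clock"])
E
```

```text
[0.50881963 0.00215106 0.11      ] [ 0.46893858 -0.14244057  0.11      ] 0.14999079626981657 handle [ 0.57651105 -0.09444519  0.14      ] 0.10781680817552856 post [ 0.50474336 -0.07451036  0.146     ]
yaw -0.2691270549006615 -0.26713185138590934
post 0.01645395972611723 9.6925843032107e-06
hand 0.09093873164578699 -0.00012523717330835998
deck/lid edge-x 0.04219149824998856
L110 321.31355281075406 191.95402270660676
L138 321.3400015939271 200.52901066715103
[-2.27206992e-01  2.87347904e-01  1.56482600e+00 -1.58090924e-04
  1.28618085e+00  1.61296803e+00] [-0.06286589 -0.13320197 -0.04767292] [ 0.00518206 -0.02748689  0.05196663] 3.375
```

View pics/w2.png

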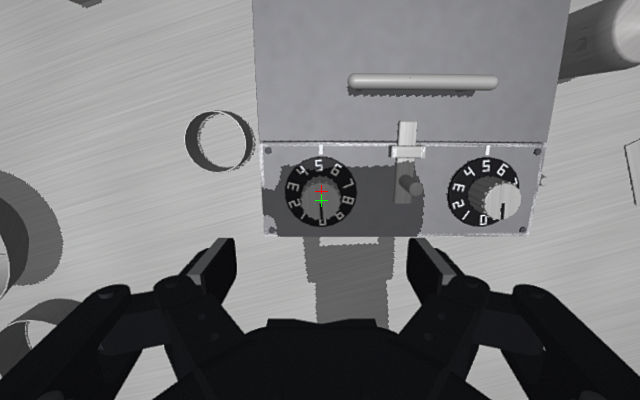

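The skirt centre agrees with the projected marker, at (321,191) against (321,192), and all the sizes match (150 mm dial spacing, handle offset 91 mm). Going down to grip the left dial.

```bash
python3 - <<'E'
from h import *
import json
P=json.load(open("pose.json"));L=P["L"]
print(env.movel([*L,.114],velocity=.1,guard=8))
def st(t):
    s=monitor.sense();print(t,np.round(s["position"],4),np.round(s["contact_force"],2),np.round(s["ft_torque"],3),round(s["finger_gap"],3),np.round(s["gripper_force"],1),s["clock"])
st("down");env.close_gripper(20);st("20");env.close_gripper(60);env.hold(.1);st("60")
j=monitor.sense()["joints"];j=list(j)
for i in range(3):
    j[5]+=.02;env.set_joints(j);st(i)
E
```

```text
False
down [0.5093 0.002  0.1147] [ 0.31 -0.38  0.28] [ 0.    -0.007 -0.03 ] 0.998 0.0 4.2333
20 [0.5088 0.0021 0.114 ] [-0.28  1.25  0.81] [-0.006  0.04   0.018] -0.0 0.0 5.0
60 [0.5088 0.0022 0.114 ] [ 0.48 -0.22 -0.43] [-0.007  0.004 -0.014] -0.005 0.0 5.3167
0 [0.5088 0.0022 0.114 ] [-0.46  0.31  0.11] [ 0.016 -0.    -0.031] -0.001 0.0 5.5667
1 [0.5088 0.0022 0.114 ] [-0.83  0.34 -0.22] [ 0.064 -0.005 -0.01 ] -0.0 0.0 5.8167
2 [0.5088 0.0022 0.114 ] [-1.01  0.27 -0.1 ] [-0.039  0.002  0.043] -0.001 0.0 6.0667
```

```bash
python3 - <<'E'
from h import *
g=eyes.grab_frame("wrist");b=eyes.grab_frame("side")
s=monitor.sense();print(proj(g,s["position"]),proj(b,s["position"]),s["finger_gap"])
u,v=map(int,proj(b,s["position"]))
c=cv2.resize(b["frame"][v-50:v+50,u-50:u+50],(400,400),interpolation=cv2.INTER_CUBIC)
w=cv2.resize(g["frame"][:,160:480],(400,500))[0:400]
save({"frame":np.hstack([w,c])},"miss")
E
```

```text
(np.float64(321.5212528963793), np.float64(219.96057155595452)) (np.float64(312.60006109221604), np.float64(182.3899826419443)) -0.002906212931290973
```

View pics/miss.png

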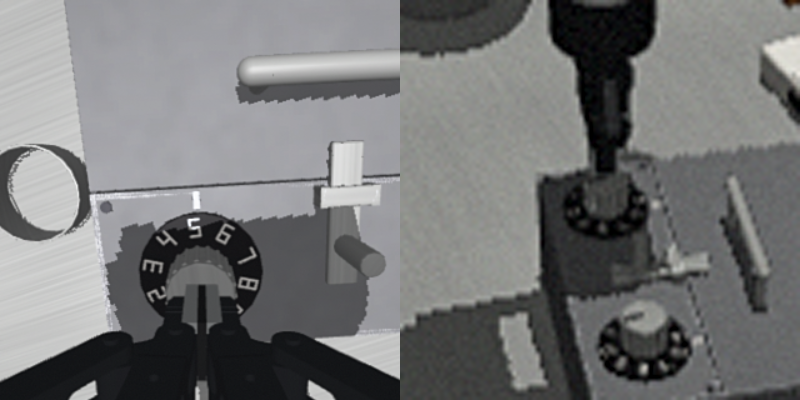

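The fingers are shut at the grip's top centre, so they either closed above the grip or reach less than I assumed. I'll touch the grip's top with the shut fingers to get its true height.

```bash
python3 - <<'E'
from h import *
import json
P=json.load(open("pose.json"));L=P["L"]
q=R.from_euler("xz",[np.pi,P["yaw"]]).as_quat()
env.movel([*L,.165],velocity=.15)
b=eyes.grab_frame("side");s=monitor.sense();u,v=map(int,proj(b,s["position"]));print(u,v,s["contact_force"])
cv2.drawMarker(b["frame"],(u,v),(255,0,0),0,5,1)
c=cv2.resize(b["frame"][v-45:v+55,u-50:u+50],(400,400),interpolation=cv2.INTER_NEAREST)
print(env.movel([*L,.110],velocity=.03,guard=4));s=monitor.sense();print(s["position"],s["contact_force"],s["clock"])
b=eyes.grab_frame("side")
d=cv2.resize(b["frame"][v-45:v+55,u-50:u+50],(400,400),interpolation=cv2.INTER_NEAREST)
save({"frame":np.hstack([c,d])},"touch")
E
```

```text
312 169 [-0.34231457 -0.46901906  0.93579111]
False
[0.50889566 0.00210856 0.11013824] [-0.7238212  -0.73127462  0.63392177] 8.6917
```

View pics/touch.png

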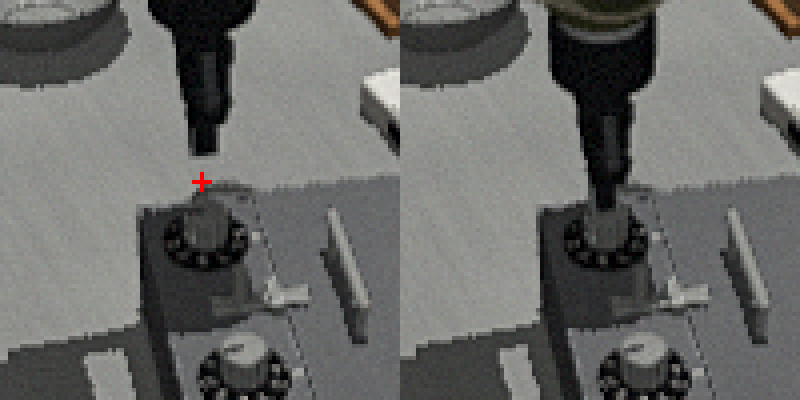

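At TCP height 0.165 the tips show about 25 mm above the marked TCP, so the fingers really seem to end higher than the reported TCP. I'll keep feeling downward, gently.

```bash
python3 - <<'E'
from h import *
import json
P=json.load(open("pose.json"));L=P["L"]
print(env.hold_point_z)
print(env.movel([*L,.080],velocity=.02,guard=4));s=monitor.sense();print(s["position"],s["contact_force"],s["finger_gap"],s["clock"])
env.movel([*L,s["position"][2]+.003],velocity=.05);print(monitor.sense()["contact_force"])
E
```

```text
0.0187
True
[0.50892654 0.00215295 0.10669778] [-1.36920903 -0.37792837  5.45029604] -6.319631770918457e-05 9.2333
[-0.6826047  -0.09391818 -0.35262901]
```

```bash
python3 - <<'E'
from h import *
import json
P=json.load(open("pose.json"));L=np.array(P["L"]);yaw=P["yaw"]
xv=np.array([np.cos(yaw),np.sin(yaw)]);yv=np.array([-xv[1],xv[0]])
p=(L+np.array(P["R"]))/2+.075*xv+.095*yv
env.movel([*L,.16],velocity=.2);env.movel([*p,.13],velocity=.2)
print(env.movel([*p,.055],velocity=.03,guard=4));s=monitor.sense();print(s["position"],s["contact_force"],s["clock"])
env.movel([*p,.15],velocity=.15)
E
```

```text
True
[0.58648337 0.0014765  0.07265608] [-1.14624771  0.15653231  6.55609917] 12.175
```

The lid (0.105) is touched at TCP 0.0727 and the grip's top (0.138) at 0.1067. Both agree: the real tips end 32 mm behind the reported TCP. I'll apply that offset and grip again.

```bash
cat >> h.py <<'E'
import json
TIP=.0325   # real tips are this far above the reported TCP
P=json.load(open("pose.json"));L=np.array(P["L"]);Rd=np.array(P["R"]);yaw=P["yaw"]
xv=np.array([np.cos(yaw),np.sin(yaw)]);yv=np.array([-xv[1],xv[0]]);mid=(L+Rd)/2
Q=R.from_euler("xz",[np.pi,yaw]).as_quat()
def st(t):
    s=monitor.sense();print(t,np.round(s["position"],4),np.round(s["contact_force"],2),np.round(s["ft_torque"],3),round(s["finger_gap"],3),np.round(s["gripper_force"],1),round(s["clock"],2),flush=True)
    return s
E
python3 - <<'E'
from h import *
env.release();env.movel([*L,.15],velocity=.2,frame=Q)
print(env.movel([*L,.116-TIP],velocity=.1,guard=8));st("down")
env.close_gripper(20);st("20")
s=monitor.sense();print("fy,fx box",s["contact_force"][:2]@yv,s["contact_force"][:2]@xv)
E
```

```text
False
down [0.5093 0.0021 0.0839] [0.2  0.3  0.06] [-0.019  0.044 -0.021] 0.997 0.0 14.99
20 [0.5091 0.0026 0.0839] [-0.17  3.78  3.45] [ 0.728 -0.066 -0.017] 0.363 21.2 15.53
fy,fx box 3.6000873764090766 -1.1715514238970481
```

```bash
cat >> h.py <<'E'
def turn(sgn,fast,most,step=.02):
    """sgn +1: joint 6 up (clockwise). Stop once the twist has dipped and come back."""
    j=list(monitor.sense()["joints"]);j0=j[5]
    n=max(1,int(np.ceil(fast/.25)));T=[]
    for i in range(n):
        j[5]+=sgn*fast/n;env.set_joints(j)
        T.append(monitor.sense()["ft_torque"][2]*sgn)
    print("fast",np.round(T,3));B=[];dip=0;a0=None
    while abs(j[5]-j0)<most:
        j[5]+=sgn*step;env.set_joints(j)
        t=monitor.sense()["ft_torque"][2]*sgn;a=abs(j[5]-j0)
        base=np.median(B) if len(B)>2 else None
        print(round(a,2),round(t,3),end=" | ",flush=True)
        if base is not None and base-t>.07:
            dip+=1;a0=a0 if a0 is not None else a
            if dip>=2 and a-a0>.16: print("stop by angle");return True
            continue
        if dip>=2 and t>base-.05: print("caught, from",a0,"base",base);return True
        if dip==1 : dip=0;a0=None
        if dip==0: B.append(t)
    print("none");return False
E
python3 - <<'E'
from h import *
env.close_gripper(50);st("50")
ok=turn(+1,.22,1.1);st(ok)
E
```

```text
50 [0.5091 0.0026 0.084 ] [0.41 4.98 5.71] [ 0.784  0.055 -0.025] 0.355 49.0 15.74
fast [0.004]
0.24 0.049 | 0.26 -0.077 | 0.28 -0.066 | 0.3 -0.147 | 0.32 -0.096 | 0.34 -0.066 | 0.36 -0.026 | 0.38 -0.06 | 0.4 -0.052 | 0.42 -0.043 | 0.44 -0.069 | 0.46 -0.082 | 0.48 -0.118 | 0.5 -0.111 | 0.52 -0.114 | 0.54 -0.067 | 0.56 -0.109 | 0.58 -0.067 | 0.6 -0.062 | 0.62 -0.106 | 0.64 -0.089 | 0.66 -0.119 | 0.68 -0.095 | 0.7 -0.101 | 0.72 -0.118 | 0.74 -0.086 | 0.76 -0.041 | 0.78 0.002 | 0.8 -0.127 | 0.82 -0.11 | 0.84 -0.151 | 0.86 -0.09 | 0.88 -0.176 | 0.9 -0.176 | 0.92 -0.154 | 0.94 -0.176 | 0.96 -0.093 | caught, from 0.8800000000000003 base -0.08582846446408204
True [0.5096 0.0032 0.0841] [4.48 8.3  0.36] [ 1.234 -0.633 -0.093] 0.355 50.0 25.32
```

```bash
python3 - <<'E'
from h import *
g=eyes.grab_frame("wrist");s=st("")
u,v=map(int,proj(g,[*L,.11]));print(u,v)
c=cv2.resize(g["frame"][max(v-120,0):v+80,u-130:u+130],None,fx=3,fy=3,interpolation=cv2.INTER_CUBIC);save({"frame":cv2.convertScaleAbs(c,alpha=1.4)},"l1")
E
```

```text
[0.5096 0.0031 0.0841] [4.2  7.62 0.49] [ 1.255 -0.639 -0.122] 0.354 50.0 25.37
321 235
```

View pics/l1.png

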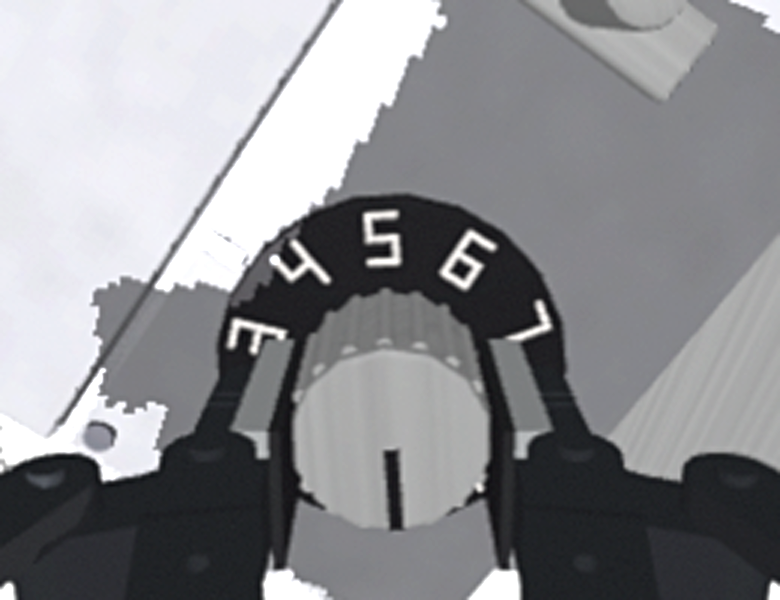

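The dial has turned with the tool and now reads about 3.7 (the 4 is at (303,268), the index near (225,245)), so it is inside the drop window. The twist dipped for 0.14 rad and then recovered. To confirm the catch, I'll step on a little and look for the rise.

```bash
python3 - <<'E'
from h import *
def rd():
    t=[]
    for _ in range(4): t.append(monitor.sense()["ft_torque"][2]);env.hold(.03)
    return np.mean(t)
j=list(monitor.sense()["joints"]);print(j[5],rd())
for i in range(7):
    j[5]+=.02;env.set_joints(j);t=rd();print(round(j[5],3),round(t,3),flush=True)
    if t>.12: break
st("")
E
```

```text
2.5724401171563263 -0.11598520444968326
2.592 -0.042
2.612 -0.005
2.632 0.095
2.652 0.183
 [0.5097 0.0032 0.0841] [3.   5.03 0.59] [ 0.806 -0.339  0.185] 0.359 50.0 27.03
```

The twist swung from −0.17 to +0.18 N m, so the left dial has caught, with its centre at about joint 2.60. Backing to centre, releasing, and doing the right dial anticlockwise.

```bash
python3 - <<'E'
from h import *
def rd(n=3):
    t=[]
    for _ in range(n): t.append(monitor.sense()["ft_torque"][2]);env.hold(.02)
    return np.mean(t)
j=list(monitor.sense()["joints"]);j[5]=2.605;env.set_joints(j);print("back",rd())
env.release();env.movel([*L,.13],velocity=.2)
Rc=Rd+.0008*yv
env.reach([*Rc,.13],Q)
print(env.movel([*Rc,.116-TIP],velocity=.12,guard=8))
env.close_gripper(50);s=st("grip");print(s["joints"][5],kinematics.ik(s["position"],Q)[5])
j=list(s["joints"]);j0=j[5]
for i in range(3): j[5]-=.2;env.set_joints(j)
r=[];A=[]
while j0-j[5]<1.6:
    j[5]-=.025;env.set_joints(j);r.append(-rd());A.append(j0-j[5]);print(round(A[-1],3),round(r[-1],3),end=" | ",flush=True)
    if len(r)>3 and r[-1]-min(r[-9:])>.2: print("CAUGHT");break
st("")
E
```

```text
back 0.05368113900430732
False
grip [ 0.4692 -0.142   0.084 ] [-1.46 -0.93  6.28] [-0.23   0.46   0.012] 0.356 49.2 30.57
1.3070982674291902 1.3065078289559207
0.625 -0.077 | 0.65 -0.119 | 0.675 -0.049 | 0.7 -0.151 | 0.725 -0.018 | 0.75 -0.077 | 0.775 -0.103 | 0.8 -0.133 | 0.825 -0.087 | 0.85 -0.117 | 0.875 -0.154 | 0.9 -0.12 | 0.925 -0.168 | 0.95 -0.03 | 0.975 -0.063 | 1.0 -0.111 | 1.025 -0.162 | 1.05 -0.074 | 1.075 -0.197 | 1.1 -0.259 | 1.125 -0.131 | 1.15 -0.218 | 1.175 -0.038 | CAUGHT
 [ 0.4695 -0.1429  0.0842] [ 0.2  -6.7  -0.05] [-1.069  0.051  0.046] 0.354 50.0 38.4
```

```bash
python3 - <<'E'
from h import *
def rd(n=3):
    t=[]
    for _ in range(n): t.append(monitor.sense()["ft_torque"][2]);env.hold(.02)
    return np.mean(t)
j=list(monitor.sense()["joints"]);print(j[5],-rd())
for i in range(4):
    j[5]-=.02;env.set_joints(j);r=-rd();print(round(j[5],3),round(r,3))
    if r>.06: break
st("")
E
```

```text
0.13764215140053873 -0.03327548814575023
0.118 0.042
0.098 0.045
0.078 0.132
 [ 0.4696 -0.143   0.0841] [-0.58 -4.15 -0.89] [-0.603  0.047 -0.112] 0.358 50.1 39.35
```

The right dial swung from −0.26 to +0.13, so it has caught too. Now the bolt, with a 14 N guard.

```bash
python3 - <<'E'
from h import *
j=list(monitor.sense()["joints"]);j[5]+=.035;env.set_joints(j)
env.release();env.movel([*Rd,.13],velocity=.2)
B=mid+.0165*xv+.0008*yv
env.reach([*B,.13],Q)
print("down",env.movel([*B,.128-TIP],velocity=.12,guard=6))
env.close_gripper(40);s=st("grip");p0=np.array(s["position"])
t=p0.copy();t[:2]-=.033*xv
print("pull",env.movel(t,velocity=.04,guard=14));s=st("end");print("drawn",(p0-s["position"])[:2]@xv, s["contact_force"][:2]@xv)
E
```

```text
down False
grip [ 0.505  -0.074   0.0957] [-0.64 -1.51  3.61] [-0.275  0.289 -0.002] 0.115 39.0 42.9
pull True
end [ 0.4761 -0.0661  0.0958] [ 2.2  -0.79  0.29] [-0.077 -0.414  0.026] 0.115 39.6 43.63
drawn 0.029894871712433668 2.3319362039591245
```

The bolt is fully drawn (29.9 mm, and it met its stop). Now the lid: grip the bar across box x, lift along the arc to 0.6 rad with the tool upright, then let go.

```bash
python3 - <<'E'
from h import *
Q2=R.from_euler("xz",[np.pi,yaw+np.pi/2]).as_quat()
s=monitor.sense();p=np.array(s["position"]);env.release()
env.movel([*p[:2],.14],velocity=.2)
H=mid+.091*xv+.0008*yv
env.reach([*H,.14],Q2)
print("down",env.movel([*H,.126-TIP],velocity=.12,guard=6))
env.close_gripper(60);s=st("grip");p0=np.array(s["position"])
bx=lambda t:-.098*np.cos(t)+.037*np.sin(t)
bz=lambda t:.098*np.sin(t)+.037*np.cos(t)
for t in np.linspace(.1,.6,6):
    q=p0.copy();q[:2]+=(bx(t)-bx(0))*xv;q[2]+=bz(t)-bz(0)
    if env.movel(q,velocity=.07,guard=35): print("guard");break
    st(round(t,2))
E
```

```text
down False
grip [ 0.5788 -0.0942  0.094 ] [10.23 -2.29 -2.35] [-0.298 -1.541  0.013] 0.099 58.4 47.33
0.1 [ 0.5824 -0.0951  0.1034] [-2.94  0.73 -1.67] [ 0.076  0.651 -0.02 ] 0.099 59.1 47.65
0.2 [ 0.5874 -0.0965  0.1131] [-6.73  1.81 -1.2 ] [ 0.198  1.156 -0.1  ] 0.102 59.0 47.95
0.3 [ 0.5929 -0.098   0.122 ] [-7.52  2.27  1.53] [0.311 1.572 0.093] 0.101 59.1 48.25
0.4 [ 0.5992 -0.0997  0.1302] [-10.98   1.4    3.8 ] [ 0.36   1.993 -0.031] 0.101 59.0 48.55
0.5 [ 0.6064 -0.1017  0.1378] [-12.81   2.37   6.3 ] [0.466 2.414 0.029] 0.102 59.1 48.85
0.6 [ 0.6143 -0.1039  0.1447] [-15.01   2.58   9.18] [ 6.250e-01  2.801e+00 -2.000e-03] 0.102 59.3 49.15
```

The forces fit an opening lid: about 7 N tangential, the rest a small radial misfit. Releasing and going round to the robot side of the lid edge, then a look.

```bash
python3 - <<'E'
from h import *
env.release();s=st("rel");p=np.array(s["position"])
print(env.movel([*p[:2],.235],velocity=.25,guard=12))
A=mid+.02*xv
env.reach([*A,.235],Q)
env.close_gripper(40)
b=eyes.grab_frame("side");st("")
hin=np.array([*(mid+.189*xv),.103])
u,v=map(int,proj(b,hin))
for y in(-.13,.13):
  for t in(.6,1.5):
    e=hin.copy();e[:2]+=y*yv-.144*np.cos(t)*xv;e[2]+=.144*np.sin(t)
    a,c=proj(b,e);cv2.drawMarker(b["frame"],(int(round(a)),int(round(c))),(255,0,0) if t<1 else (0,255,0),0,5,1)
save({"frame":cv2.resize(b["frame"][v-100:v+90,u-130:u+90],None,fx=3,fy=3)},"lid1")
E
```

```text
rel [ 0.6155 -0.1043  0.1428] [-0.15  0.62 -0.59] [ 0.023 -0.012 -0.031] 0.999 0.0 49.88
False
 [ 0.5082 -0.0755  0.235 ] [ 0.25 -0.49  0.89] [-0.006  0.001 -0.009] -0.0 0.0 52.59
```

View pics/lid1.png

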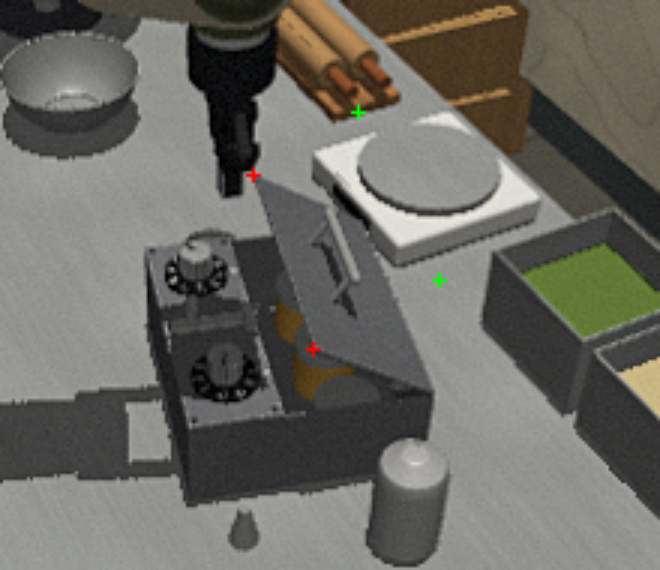

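The lid stands at 0.6 rad: the predicted corner marks at (253,175) and (313,350) sit on its free edge. Now I'll push the edge up with the shut fingers.

```bash
python3 - <<'E'
from h import *
hin=mid+.189*xv
def pose(t,off=.011): return [*(hin+(-.144*np.cos(t)-off)*xv),.103+.144*np.sin(t)-.035-TIP]
s=monitor.sense();p=s["position"]
env.movel([*p[:2],pose(.6)[2]],velocity=.25,guard=8)
for t in [.6,.75,.9,1.05,1.2,1.3,1.4]:
    if env.movel(pose(t),velocity=.1,guard=30): print("guard",t);break
    st(t)
b=eyes.grab_frame("side")
import pickle;pickle.dump(b,open("b.pkl","wb"))
H=np.array([*hin,.103])
for t in(1.3,1.4,1.5,1.6):
  for y in(-.13,.13):
    e=H.copy();e[:2]+=y*yv-.144*np.cos(t)*xv;e[2]+=.144*np.sin(t);print(t,y,np.round(proj(b,e),1))
u,v=map(int,proj(b,H))
save({"frame":cv2.resize(b["frame"][v-100:v+50,u-80:u+80],None,fx=4,fy=4)},"lid2")
E
```

```text
0.6 [ 0.5461 -0.086   0.1184] [-4.05  1.22  3.15] [ 0.032  0.649 -0.044] -0.001 2.2 53.76
0.75 [ 0.5594 -0.0896  0.1353] [-1.35  0.36  1.19] [ 0.041  0.298 -0.089] -0.001 1.1 54.12
0.9 [ 0.5747 -0.0938  0.1491] [ 0.15 -0.46  0.06] [-0.006 -0.009 -0.007] -0.0 0.0 54.49
1.05 [ 0.5915 -0.0985  0.1601] [ 0.71  0.54 -0.66] [ 0.016  0.02  -0.031] 0.0 0.0 54.86
1.2 [ 0.61   -0.1035  0.1692] [-0.09  0.76 -0.02] [ 0.014 -0.016  0.051] 0.006 0.0 55.23
1.3 [ 0.6231 -0.1072  0.1738] [-1.07 -0.09 -0.76] [ 0.02  -0.005 -0.067] -0.003 0.0 55.52
1.4 [ 0.6367 -0.1109  0.1771] [0.22 0.01 0.36] [0.005 0.042 0.019] 0.003 0.0 55.81
1.3 -0.13 [383.3 189.2]
1.3 0.13 [358.3 132.3]
1.4 -0.13 [388.6 187.7]
1.4 0.13 [362.9 130.9]
1.5 -0.13 [393.9 186.5]
1.5 0.13 [367.5 129.9]
1.6 -0.13 [399.2 185.7]
1.6 0.13 [372.1 129.3]
```

View pics/lid2.png

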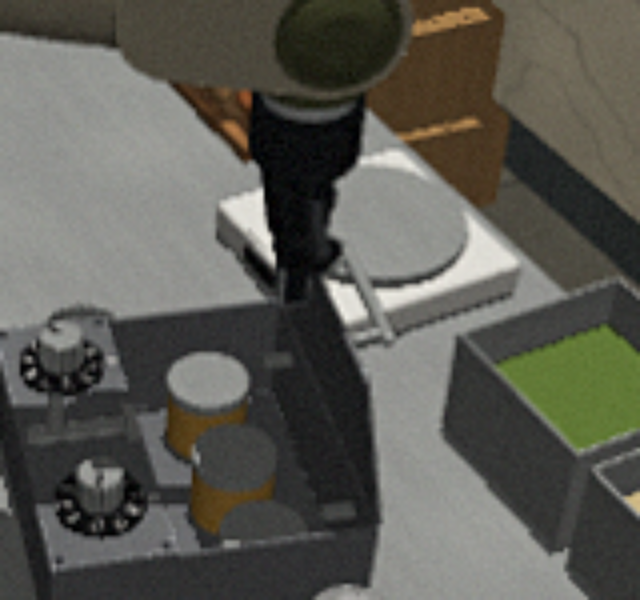

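```bash
python3 - <<'E'
from h import *
import pickle
b=pickle.load(open("b.pkl","rb"));H=np.array([*(mid+.189*xv),.103]);u,v=map(int,proj(b,H))
C=lambda x,y,z:np.round((np.array(proj(b,[*(H[:2]+x*xv+y*yv),H[2]+z]))-[u-80,v-100])*4)
print("hinge",C(0,-.13,0),C(0,.13,0))
for t in np.arange(1.0,1.81,.1): print(round(t,1),C(-.144*np.cos(t),-.13,.144*np.sin(t)),C(-.144*np.cos(t),.13,.144*np.sin(t)),"bar",[list(C(-.098*np.cos(t)+.037*np.sin(t),y,.098*np.sin(t)+.037*np.cos(t))) for y in(-.05,.05)])
st("")
E
```

```text
hinge [376. 525.] [278. 294.]
1.0 [281. 413.] [189. 182.] bar [[np.float64(326.0), np.float64(345.0)], [np.float64(288.0), np.float64(257.0)]]
1.1 [300. 402.] [206. 172.] bar [[np.float64(341.0), np.float64(341.0)], [np.float64(301.0), np.float64(254.0)]]
1.2 [320. 393.] [223. 164.] bar [[np.float64(355.0), np.float64(339.0)], [np.float64(315.0), np.float64(252.0)]]
1.3 [341. 385.] [241. 157.] bar [[np.float64(370.0), np.float64(337.0)], [np.float64(329.0), np.float64(250.0)]]
1.4 [362. 379.] [259. 152.] bar [[np.float64(384.0), np.float64(337.0)], [np.float64(342.0), np.float64(250.0)]]
1.5 [384. 374.] [278. 148.] bar [[np.float64(397.0), np.float64(338.0)], [np.float64(355.0), np.float64(251.0)]]
1.6 [405. 371.] [297. 145.] bar [[np.float64(410.0), np.float64(340.0)], [np.float64(368.0), np.float64(254.0)]]
1.7 [426. 369.] [315. 144.] bar [[np.float64(422.0), np.float64(343.0)], [np.float64(379.0), np.float64(257.0)]]
1.8 [446. 370.] [333. 145.] bar [[np.float64(433.0), np.float64(347.0)], [np.float64(390.0), np.float64(261.0)]]
 [ 0.6365 -0.1108  0.1772] [-0.39 -0.13  0.42] [ 0.013 -0.015 -0.018] 0.002 0.0 55.86
```

The corner at (368,378) and the bar end at (393,342) both give 1.43–1.46 rad. One small nudge more, then I'll back away and check the angle numerically.

```bash
python3 - <<'E'
from h import *
hin=mid+.189*xv
def pose(t,off=.011): return np.array([*(hin+(-.144*np.cos(t)-off)*xv),.103+.144*np.sin(t)-.035-TIP])
print(env.movel(pose(1.47),velocity=.05,guard=25));st("")
p=pose(1.47);p[:2]-=.08*xv;env.movel(p,velocity=.2)
p[2]=.30;env.movel(p,velocity=.25);s=st("clear")
b=eyes.grab_frame("side");H=np.array([*hin,.103])
# near side corner: compare with the earlier frame around the predicted corners
import pickle;o=pickle.load(open("b.pkl","rb"))
g=lambda f:cv2.cvtColor(f["frame"],cv2.COLOR_RGB2GRAY).astype(np.float32)
u,v=map(int,proj(b,[*(hin-.13*yv),.215]))
T=g(o)[v-10:v+16,u-14:u+10];r=cv2.matchTemplate(g(b)[v-16:v+22,u-20:u+18],T,cv2.TM_CCOEFF_NORMED);print("corner shift px",np.array(cv2.minMaxLoc(r)[3])-6,r.max())
# bystanders: difference with the first pictures
t0,s0=pickle.load(open("f.pkl","rb"));t1=eyes.grab_frame("top")
d=np.abs(g(t1)-g(t0))
for n,(x,y) in dict(cutter=(285,183),nozzle=(393,229),dredger=(416,184),tub=(470,191),ring=(170,250),bowl=(170,184),spat=(455,270)).items(): print(n,d[y-12:y+12,x-12:x+12].mean().round(1),end=" ")
E
```

```text
False
 [ 0.6466 -0.1136  0.1788] [ 0.74  0.55 -0.62] [0.064 0.067 0.037] -0.001 0.0 56.21
clear [ 0.5697 -0.0925  0.2988] [-0.12  0.17  0.34] [ 0.001 -0.032 -0.011] 0.001 0.0 57.39
corner shift px [ 2 -5] 0.98078185
cutter 2.2 nozzle 2.1 dredger 2.2 tub 1.8 ring 2.2 bowl 2.1 spat 2.2
```

```bash
python3 -c "
from h import *
print(job.hand_in())"
```

```text
the job is handed in; nothing more can be done
None
```

I handed the job in at about 57 s: both dials felt to drop and catch, the bolt drawn 29.9 mm to its stop, and the lid left standing at roughly 1.5 rad by the side camera. The bystanders are unmoved in the top view, the arm is clear of everything, and the judged result was not shown.

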